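# Load the glue-up jig and shut its gate

## Robot

A 7-joint arm with a two-finger parallel gripper is mounted at the origin on the work surface. World frame = base frame: x ahead of the robot, y to its left, z up, the work surface at z = 0. Lengths are in m, angles in rad, forces in N, time in s.
With the tool pointing down it reaches from about 0.4 to 0.875 m from the base axis. Payload 6.5 kg.
Tool frame: the origin (TCP) lies on the front face of the gripper's body, between the roots of the fingers; the fingertips stand 73 mm ahead of it and the grasp point (between the pads) lies 54 mm ahead of it (arm.grasp_offset is the distance from the TCP to the grasp point, in m); x points along the fingers, y is the direction in which the jaws open and shut, and the axes are right-handed (so a half turn about x gives the same grasp; the last joint's range is limited). The gripper opens to 85 mm and grips with 20 to 120 N. Pads are 22 mm wide; open, the fingers measure 114 mm over their backs; the gripper's body (76 mm by 85 mm) begins 54 mm behind the grasp point. The pads swing forward as they close: fully open they stand 13 mm farther back than shut.
Start: joints at [-0.066, 0.536, -0.004, 1.538, 0.003, 1.067, -0.071], TCP at [0.65, 0, 0.304] pointing down, gripper open.
Joint ranges: [-2.7, 2.7], [-0.37, 2.16], [-1.27, 1.26], [0.24, 2.4], [-1.31, 4.45], [0.19, 1.91], [-2.76, 2.76]. Speed limits (rad/s): [2.39, 2.39, 3.14, 3.14, 3.14, 3.14, 3.14].

## Interface

Orientations are given as a rotation vector (axis times angle).
In Python, from plant import arm gives the robot as it stands.
- The arm moves only by the tool send_rows, never from a script. Its argument "moves" is a list that holds one entry, the list of rows, each a list of 7 numbers: the shift along the tool's x, y, z in m, then the turn, a rotation vector about the tool's x, y, z in rad, then the finger opening in m, from 0 to 0.0854. A call has exactly 5 rows; each row shifts and turns the commanded pose from where the row before left it, along the tool's axes as they then stand; what a row does not reach is not made up. A row lasts 1/10 s, in which the tool goes at most 50 mm and 8.59 degrees, less where a joint would pass 70% of its speed; a pose out of reach is approached as far as the arm can. A call with a gripper value outside its range is refused whole. The fingers move at their own pace and stop on an object; "newtons" is the grip in N (left out, the last holds). Time passes only in rows, so rows that do not move let the fingers close, or fill a call up. It gives the time, the measured TCP pose, the force and the opening at its end, in the units of the state.
- arm.get_obs(): the state, without advancing time (a new reading comes with each control period).
- arm.snapshot(name): name is "scene" or "side" or "wrist"; returns a dict with "image" (384x512x3 uint8, red, green, blue), "camera_matrix" (3x3 intrinsics, pixels), "extrinsics" (4x4, takes a point from camera to world coordinates). Camera axes: x right, y down, z forward; pixel columns grow to the right and rows downward; lengths in m; the calibration is good to about 2 mm. The wrist camera is an equidistant fisheye: a pixel r from the principal point sees the ray r / f radians off the axis. A picture is of the moment at which its call begins. There is no depth.
- arm.close_job(): hands the job in, once; it reports no verdict.
The state is a dict: "clock": time; "joints": joint angles; "qd": joint speeds; "effort": joint torques, N m; "ee_pos": TCP position; "tcp_rot": TCP orientation; "contact_force": force on the tool from outside, world axes, zero at the start; "ft_torque": the same for the moment, N m; "finger_gap": finger opening in m.
Only numpy, scipy, OpenCV 4.12 (cv2) and the standard library are available. Lean on these libraries where they do the work, as an engineer would, in place of code of your own. Each camera call takes 0.05 s, during which the arm holds its last target. There are 200 camera calls.

## Task

Load the glue-up jig for a chair's armrest: slide the long armrest block into the channel, through its open mouth, right up to the end stop, then the short clamping block behind it, and shut the sliding gate fully across the mouth so that both are locked in. Leave the other things on the bench where they are.

Things in the scene. Friction and masses are not known exactly. Their poses are not given: they have to be found in the camera images.
- jig: Glue-up jig fixed to the bench: a grey board 310 x 470 mm, its top 12 mm above the bench, with a straight aluminium channel on it. Origin on the bench, under the middle of the channel's near end (y = 0); x runs across the channel, away from the robot, y along it towards the end stop, z up. The channel is 69 mm wide inside (x = -34.5 to +34.5 mm); rail tops 60 mm above the bench.
- jig_stop (a point): Middle of the end stop's face, at y = 199 mm in the jig's frame, 32 mm above the bench. From y = 36 mm to here each rail has a lip, 56 to 61 mm above the bench, overhanging the channel by 9 mm: the blocks cannot be dropped in there, only slid in from the mouth. Between the lips a 50 mm wide slot stays open from above, in which closed fingertips can follow a block.
- jig_mouth (a point): Middle of the channel's mouth, at y = -57 mm in the jig's frame, on the board. Here two flared wings (40 mm above the bench) start 98 mm apart, narrow to 67 mm at y = -24 mm and lead a block into the channel; low strips run out sideways behind them. On the open board from here to y = -250 mm the two blocks lie at the start, one each side of the channel's line, at about x = -80 and +80 mm; which is which varies.
- armrest_mid (a point): Centre of the armrest block, the longer of the two loose plywood blocks on the jig's board: 130 long (its own y) x 64 wide (x) x 40 mm high, 0.17 to 0.34 kg, two dark mortise slots in its top. Lies flat, its length roughly along the channel. It must end against the end stop (centre then at y = +134 mm in the jig's frame).
- armrest: The armrest block itself; origin in the middle of its underside.
- caul_mid (a point): Centre of the clamping block, the shorter of the two loose plywood blocks on the jig's board: 70 long (its own y) x 64 wide (x) x 40 mm high, 0.09 to 0.18 kg, plain top. It must end behind the armrest block (centre then at y = +34 mm in the jig's frame); if it goes in first, it blocks the armrest block.
- caul: The clamping block itself; origin in the middle of its underside.
- gate (a joint): Travel of the gate: 0 open (it starts within 3 mm of that), 0.076 m shut (end of travel). A steel bar, y = -23 to -5 mm in the jig's frame, 14 to 44 mm above the bench, that slides across the mouth towards the jig's -x; its tip is at x = +36 mm when open. Takes 2 to 5 N, stays where left. Shuts only with both blocks home: 4 mm of play in all between stop, blocks and gate.
- gate_post (a point): Point on the axis of the gate's upright black round post (18 mm in diameter, from 44 to 85 mm above the bench), 75 mm above the bench, 10 mm below its top. At the jig's (x, y) = (70 mm minus travel, -14 mm). Push or pinch the post to slide the gate.
- glue: Bystander: glue bottle, 48 mm wide, 115 mm tall, standing on the jig's board beyond the channel. Origin under its base.
- tape: Bystander: ring of blue tape, 90 mm wide, 24 mm high, lying on the jig's board on the robot's side of the channel. Origin under its middle.
- mug: Bystander: white mug, 80 mm wide, 95 mm tall, left of the jig. Origin under its base.
- driver: Bystander: screwdriver, 200 mm, lying right of the jig. Origin under its middle.
- can: Bystander: paint can, 100 mm wide, 130 mm tall, left of the jig. Origin under its base.
- offcut: Bystander: flat strip of wood 150 x 45 x 19 mm, right of the jig. Origin under its middle.
- fclamp: Bystander: bar clamp 300 mm long with orange jaws, lying right of the jig. Origin under its bar.
Mind the look-alikes: they are no part of the job. Leave any black look-alike of the caul alone. What is shaped like the armrest but orange is not meant.

How it is judged:
By the outcome, as a careful person would: the job done as asked, in the order asked, and still so for the second after the job is handed in, with the robot touching nothing.
It also fails if it takes over 72 s, if anything falls off the work surface, if the arm or the gripper's body presses on something with over 40 N, if the wrist force passes 120 N, or if a joint passes its speed limit or range.

## Working session

There is one attempt and no reset: what is moved stays moved. The work goes in short steps, Python scripts to look and compute and a tool call to move; the robot and the scene stay as the last step left them, time stands still between calls to the robot, and variables do not carry over. Pictures are saved under pics/ and viewed, on a budget of 10 in all, crops included, one or two more only if the job needs it, and the job is handed in when it is done.

Besides the shell and the picture viewer there is one more tool, called after "Call:" as a command line: name --argument value ..., lists and objects as JSON in quotes. send_rows: Moves the arm, as the interface text tells. Its arguments: {"type":"object","properties":{"moves":{"type":"array"},"newtons":{"type":"number"}},"required":["moves"]}

```bash
mkdir -p pics; ls; python3 - <<'E'
from plant import arm
import cv2,pickle
o=arm.get_obs(); print(o)
for n in("scene","side"):
    s=arm.snapshot(n); pickle.dump(s,open(n+".pkl","wb")); cv2.imwrite(f"pics/{n}0.png",s["image"][:,:,::-1])
    print(n,s["camera_matrix"].tolist(),s["extrinsics"].round(4).tolist())
E
```

```text
pics
{'clock': 0.0, 'joints': array([-0.066191  ,  0.5372189 , -0.00444368,  1.53886238,  0.00259748,
        1.06727855, -0.07118402]), 'qd': array([ 0.00313283, -0.00195743, -0.00064885,  0.00026074, -0.00056873,
       -0.00060274, -0.00088591]), 'effort': array([-4.51575825e-04, -5.83398092e+01,  1.04865700e+00, -2.59097242e+01,
        1.23920938e-02,  9.44124302e-03, -7.87308863e-06]), 'ee_pos': array([ 6.49500777e-01, -1.10099645e-05,  3.02982936e-01]), 'tcp_rot': array([ 1.20821646,  1.21044061, -1.21049163]), 'contact_force': array([ 0.51873497, -0.10868336, -0.43910717]), 'ft_torque': array([0.04773871, 0.01379718, 0.01911852]), 'finger_gap': 0.08535672657830971}
scene [[499.78512393032617, 0.0, 250.41330247450816], [0.0, 499.78512393032617, 179.81226171984656], [0.0, 0.0, 1.0]] [[-0.4536, 0.6429, -0.6171, 1.5605], [0.8911, 0.3383, -0.3025, 0.4969], [0.0143, -0.6871, -0.7264, 1.3258], [0.0, 0.0, 0.0, 1.0]]
side [[406.55009939270917, 0.0, 259.1645180144058], [0.0, 406.55009939270917, 199.94644102755416], [0.0, 0.0, 1.0]] [[0.9617, -0.2027, 0.1847, 0.2557], [-0.2742, -0.7137, 0.6445, -0.9259], [0.0012, -0.6705, -0.7419, 1.1326], [0.0, 0.0, 0.0, 1.0]]
```

View pics/scene0.png

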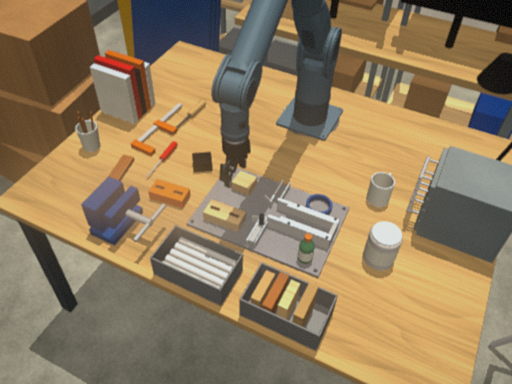

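View pics/side0.png

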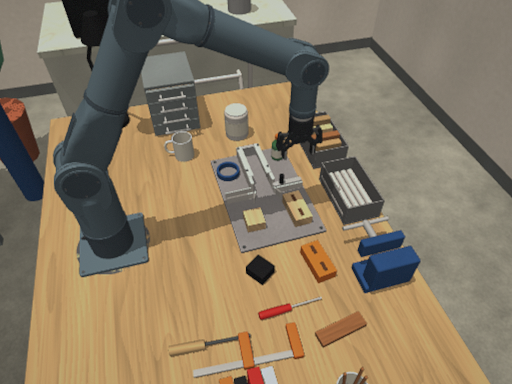

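The scene view shows the jig at about (270,220), with the armrest at (225,214), the caul at (243,182) and the gate post near (262,218). The side view shows the armrest at (298,208), the caul at (255,219) and the post at (282,180). I'll enlarge both views to get accurate corners.

```bash
python3 - <<'E'
import pickle,cv2
s=pickle.load(open("side.pkl","rb"))["image"]
cv2.imwrite("pics/sidec.png",cv2.resize(s[150:250,205:335],None,fx=6,fy=6,interpolation=cv2.INTER_CUBIC)[:,:,::-1])
s=pickle.load(open("scene.pkl","rb"))["image"]
cv2.imwrite("pics/scenec.png",cv2.resize(s[160:275,185:352],None,fx=4.75,fy=4.75,interpolation=cv2.INTER_CUBIC)[:,:,::-1])
E
```

```text
(no output)
```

View pics/sidec.png

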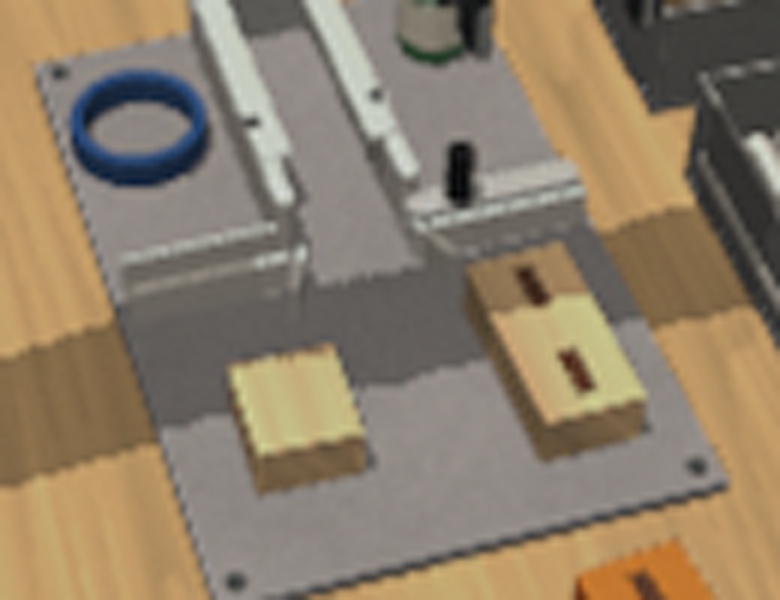

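View pics/scenec.png

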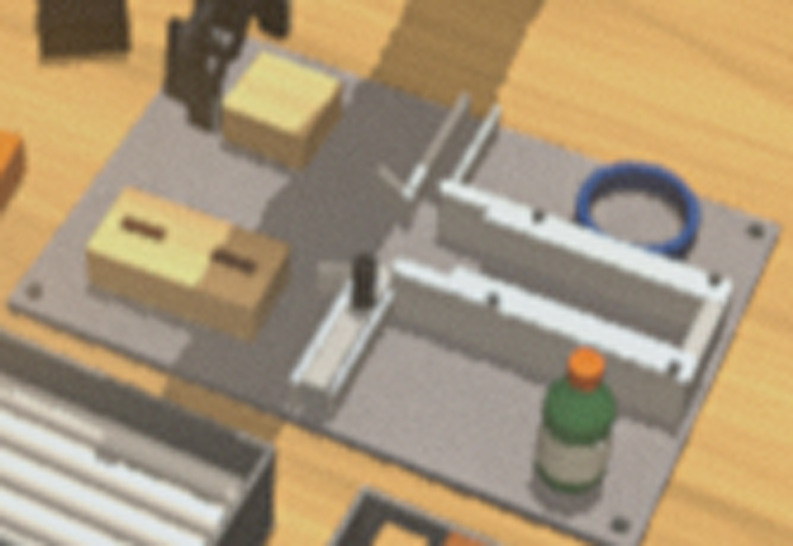

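The side crop gives the board corners at (40,65), (725,487) and (215,600), the post top at (461,147), and the armrest and caul tops. The scene crop gives the board corners at (12,305) and (778,225), the post top at (365,257), and the block tops. I'll fit poses from these.

```bash
cat > h.py <<'E'
import numpy as np,pickle
from scipy.optimize import least_squares
C={n:pickle.load(open(n+".pkl","rb")) for n in("scene","side")}
CR={"scene":(4.75,185,160),"side":(6,205,150)}
def px(n,p):
    s,a,b=CR[n]; return (np.array(p)+.5)/s-.5+[a,b]
def ray(n,p):
    K,E=C[n]["camera_matrix"],C[n]["extrinsics"]; d=E[:3,:3]@np.linalg.solve(K,np.r_[p,1]); return E[:3,3],d
def onz(n,p,z):
    o,d=ray(n,px(n,p)); return (o+d*(z-o[2])/d[2])[:2]
def R2(a): return np.array([[np.cos(a),-np.sin(a)],[np.sin(a),np.cos(a)]])
E
python3 - <<'E'
from h import *
b=[("scene",(12,305),(155,-250),.012),("scene",(778,225),(-155,220),.012),("side",(40,65),(-155,220),.012),("side",(725,487),(155,-250),.012),("side",(215,600),(-155,-250),.012)]
g=[("scene",(365,257),(70,-14),.085),("side",(461,147),(70,-14),.085)]
W=[onz(n,p,z) for n,p,_,z in b+g]
L=np.array([q for _,_,q,_ in b+g])/1e3
isb=np.array([1]*5+[0]*2)
f=lambda v:(v[:2]+(L+np.c_[0*isb,isb*v[3]])@R2(v[2]).T-W).ravel()
r=least_squares(f,[.65,0,0,0]); print("jig",r.x.round(4),"\n",(r.fun.reshape(-1,2)*1e3).round(1).tolist())
P=r.x
for name,c,n,dims in [("arm",[(468,265),(560,242),(645,400),(548,422)],"side",0),("arm",[(88,240),(125,188),(290,238),(252,290)],"scene",0),("caul",[(230,365),(333,345),(365,440),(258,458)],"side",0),("caul",[(265,52),(342,85),(303,130),(222,103)],"scene",0)]:
    w=np.array([onz(n,p,.052) for p in c]); j=(w-P[:2])@R2(P[2])
    print(name,n,"world c",w.mean(0).round(4),"jig mm",(j.mean(0)*1e3).round(1),"edges",(np.linalg.norm(w-np.roll(w,-1,0),axis=1)*1e3).round(0),"\n",(j*1e3).round(0).tolist())
for n,p,q,z in [("side",(285,205),"near end L rail",.06),("side",(410,180),"near end R rail",.06),("scene",(440,190),"L rail near",.06),("scene",(690,375),"R rail far end",.06),("scene",(398,268),"R near",.06)]:
    print(q,((onz(n,p,z)-P[:2])@R2(P[2])*1e3).round(1))
E
```

```text
jig [0.5604 0.0951 0.0187 0.0008] 
 [[-2.5, -5.7], [-0.5, 5.1], [-5.0, 3.6], [3.4, 3.2], [-2.8, -6.3], [7.2, 2.9], [0.2, -2.8]]
arm side world c [ 0.6475 -0.0451] jig mm [  84.4 -141.8] edges [ 60. 132.  59. 129.] 
 [[53.0, -77.0], [113.0, -76.0], [116.0, -208.0], [56.0, -207.0]]
arm scene world c [ 0.6409 -0.0484] jig mm [  77.8 -145. ] edges [ 54. 126.  53. 123.] 
 [[110.0, -207.0], [57.0, -207.0], [46.0, -82.0], [99.0, -84.0]]
caul side world c [ 0.4863 -0.0563] jig mm [ -76.9 -150. ] edges [62. 74. 62. 71.] 
 [[-106.0, -112.0], [-44.0, -115.0], [-48.0, -189.0], [-109.0, -184.0]]
caul scene world c [ 0.4851 -0.0548] jig mm [ -78.1 -148.5] edges [67. 54. 65. 61.] 
 [[-109.0, -179.0], [-104.0, -113.0], [-51.0, -119.0], [-48.0, -184.0]]
near end L rail [-40.9  -4. ]
near end R rail [39.4 -5.7]
L rail near [-35.7  -3.3]
R rail far end [ 39.  210.6]
R near [42.4 -0.4]
```

Call:
send_rows --moves '[[[0.025,-0.002,0.03,0,0,0,0.085],[0.03,-0.002,0.03,0,0,0,0.085],[0.02,-0.002,0.02,0,0,0,0.085],[0,0,0,0,0,0,0.085],[0,0,0,0,0,0,0.085]]]' --newtons 60

```text
clock: 0.6
ee_pos: [0.6439, -0.0797, 0.2286]
tcp_rot: [1.21, 1.21, -1.21]
contact_force: [-0.1, 0.2, 0.6]
finger_gap: 0.085
```

```bash
python3 - <<'E'
from plant import arm
import cv2,pickle
s=arm.snapshot("wrist"); o=arm.get_obs(); s["obs"]=o; pickle.dump(s,open("w1.pkl","wb")); cv2.imwrite("pics/w1.png",cv2.resize(s["image"],(800,600),interpolation=cv2.INTER_CUBIC)[:,:,::-1])
print(o["ee_pos"],o["tcp_rot"],s["camera_matrix"].tolist(),s["extrinsics"].round(4).tolist())
E
```

```text
[ 0.64454301 -0.07857774  0.22947192] [ 1.20955705  1.20991435 -1.20722868] [[297.3186396354542, 0.0, 255.93783812831774], [0.0, 297.3186396354542, 195.22072354806474], [0.0, 0.0, 1.0]] [[1.0, -0.0013, -0.0006, 0.6436], [-0.0014, -0.9637, -0.2669, -0.0119], [-0.0003, 0.2669, -0.9637, 0.2985], [0.0, 0.0, 0.0, 1.0]]
```

View pics/w1.png

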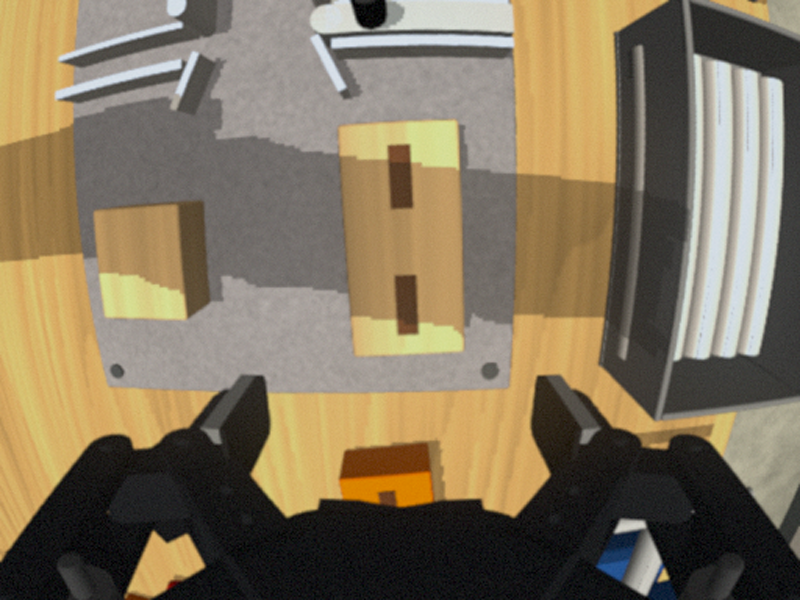

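The wrist view shows the armrest top with corners (339,125), (458,120), (464,351), (354,356) and the caul top at (94,211), (180,203), (187,320), (103,317). The mouth wings are at (190,80) and (330,65).

```bash
cat >> h.py <<'E'
def wonz(s,p,z,sc=512/800):
    K,E=s["camera_matrix"],s["extrinsics"]; q=(np.array(p)+.5)*sc-.5
    v=(q-K[:2,2])/K[0,0]; t=np.linalg.norm(v); d=E[:3,:3]@np.r_[v/t*np.sin(t),np.cos(t)]
    return (E[:3,3]+d*(z-E[2,3])/d[2])[:2]
E
python3 - <<'E'
from h import *
s=pickle.load(open("w1.pkl","rb"))
def blk(c):
    w=np.array([wonz(s,p,.052) for p in c]); u=(w[0]+w[1]-w[2]-w[3]); print("c",w.mean(0).round(4),"yaw",round(np.arctan2(-u[0],u[1]),4),"edges",(np.linalg.norm(w-np.roll(w,-1,0),axis=1)*1e3).round(0))
blk([(339,125),(458,120),(464,351),(354,356)]); blk([(94,211),(180,203),(187,320),(103,317)])
for q,p,z in [("board -155,-250",(108,388),.012),("board 155,-250",(509,387),.012),("board L edge",(77,205),.012),("board R edge",(515,100),.012),("wingL near inner",(180,108),.04),("wingR near inner",(347,95),.04),("wingR far",(316,38),.04),("wingL far",(205,55),.04),("post top",(370,0),.085)]: print(q,wonz(s,p,z).round(4))
E
```

```text
c [ 0.6456 -0.0448] yaw 0.0448 edges [ 62. 128.  63. 128.]
c [ 0.485  -0.0541] yaw -0.0409 edges [64. 70. 64. 68.]
board -155,-250 [ 0.4107 -0.1593]
board 155,-250 [ 0.7188 -0.1502]
board L edge [ 0.4075 -0.015 ]
board R edge [0.7146 0.0403]
wingL near inner [0.5137 0.0374]
wingR near inner [0.6144 0.0363]
wingR far [0.5967 0.0713]
wingL far [0.5296 0.0683]
post top [0.6297 0.0753]
```

Call:
send_rows --moves '[[[0.03,0.003,0.0055,-0.045,0,0,0.085],[0.045,0,0,0,0,0,0.085],[0.035,0,0,0,0,0,0.085],[0.0285,0,0,0,0,0,0.085],[0,0,0,0,0,0,0.085]]]'

```text
clock: 1.15
ee_pos: [0.6453, -0.0831, 0.0876]
tcp_rot: [1.173, 1.237, -1.177]
contact_force: [-0.8, 0.4, -1.1]
finger_gap: 0.0848
```

Call:
send_rows --moves '[[[0,0,0,0,0,0,0.085],[0,0,0,0,0,0,0.055],[0,0,0,0,0,0,0.055],[0,0,0,0,0,0,0.055],[0,0,0,0,0,0,0.055]]]'

```text
clock: 1.65
ee_pos: [0.6488, -0.0854, 0.0932]
tcp_rot: [1.178, 1.227, -1.173]
contact_force: [0.0, -0.8, 7.1]
finger_gap: 0.0629
```

Call:
send_rows --moves '[[[-0.012,0,0,0,0,0,0.055],[0,-0.02,0,0.024,0,0,0.055],[0,-0.03,0,0,0,0,0.055],[0,-0.028,-0.002,0,0,0,0.055],[0,0,0,0,0,0,0.055]]]'

```text
clock: 2.15
ee_pos: [0.5648, -0.0859, 0.1028]
tcp_rot: [1.192, 1.222, -1.198]
contact_force: [-0.1, -0.9, -2.5]
finger_gap: 0.063
```

```bash
python3 - <<'E'
from plant import arm
import cv2,pickle
s=arm.snapshot("wrist"); o=arm.get_obs(); s["obs"]=o; pickle.dump(s,open("w2.pkl","wb")); cv2.imwrite("pics/w2.png",cv2.resize(s["image"],(800,600),interpolation=cv2.INTER_CUBIC)[:,:,::-1])
print(o["ee_pos"],o["tcp_rot"])
E
```

```text
[ 0.56748662 -0.08586562  0.10327996] [ 1.19337369  1.21959631 -1.19502112]
```

View pics/w2.png

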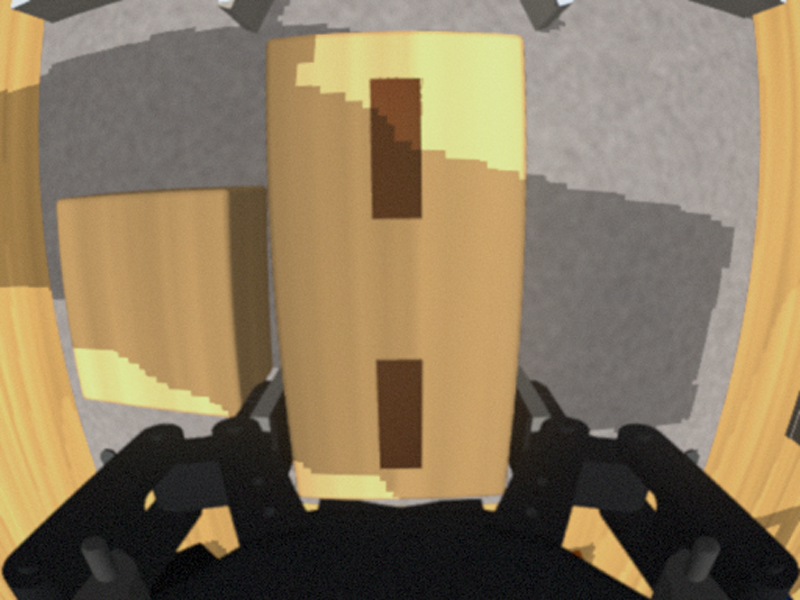

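The block is held square and nearly centred between the wings at (240,10) and (545,10). The caul is clear of the fingers, so I'll slide forward now.

Call:
send_rows --moves '[[[0,0,-0.025,0,0,0,0.055],[0,-0.001,-0.025,0,0,0,0.055],[0,-0.001,-0.025,0,0,0,0.055],[0,0,-0.025,0,0,0,0.055],[0,0,0,0,0,0,0.055]]]'

```text
clock: 2.7
ee_pos: [0.5641, 0.0193, 0.1025]
tcp_rot: [1.19, 1.226, -1.19]
contact_force: [-5.0, 2.3, -1.5]
finger_gap: 0.063
```

Call:
send_rows --moves '[[[0.009,0,0,0,0,0,0.055],[0,0,0,0,0,0,0.055],[0,0,0,0,0,0,0.083],[0,0,0,0,0,0,0.083],[0,0,0,0,0,0,0.083]]]'

```text
clock: 3.2
ee_pos: [0.5663, 0.0141, 0.0942]
tcp_rot: [1.195, 1.217, -1.192]
contact_force: [-0.5, 0.0, 0.0]
finger_gap: 0.0827
```

Call:
send_rows --moves '[[[-0.03,0,0,0,0,0,0.083],[-0.03,-0.001,0.01,0,0,0,0.0],[0,-0.001,0.03,0,0,0,0.0],[0,0,0.02,0,0,0,0.0],[0,0,0,0,0,0,0.0]]]'

```text
clock: 3.7
ee_pos: [0.5647, -0.05, 0.1542]
tcp_rot: [1.197, 1.213, -1.198]
contact_force: [-0.6, -0.3, -0.1]
finger_gap: 0.0254
```

Call:
send_rows --moves '[[[0.02,0,0,0,0,0,0.0],[0.03,0,0,0,0,0,0.0],[0,0,0,0,0,0,0.0],[0,0,-0.01,0,0,0,0.0],[0,0,-0.015,0,0,0,0.0]]]'

```text
clock: 4.2
ee_pos: [0.5645, -0.0202, 0.1046]
tcp_rot: [1.195, 1.217, -1.193]
contact_force: [0.7, 0.2, -0.5]
finger_gap: -0.0003
```

```bash
python3 - <<'E'
from plant import arm
import cv2,pickle
s=arm.snapshot("wrist"); o=arm.get_obs(); s["obs"]=o; pickle.dump(s,open("w3.pkl","wb")); cv2.imwrite("pics/w3.png",cv2.resize(s["image"],(800,600),interpolation=cv2.INTER_CUBIC)[:,:,::-1])
print(o["ee_pos"],o["tcp_rot"],o["contact_force"],o["finger_gap"])
E
```

```text
[ 0.56454941 -0.01586724  0.10474344] [ 1.1942973   1.22076405 -1.18843044] [0.98804901 3.4029007  0.1136513 ] 0.00020068917631601145
```

View pics/w3.png

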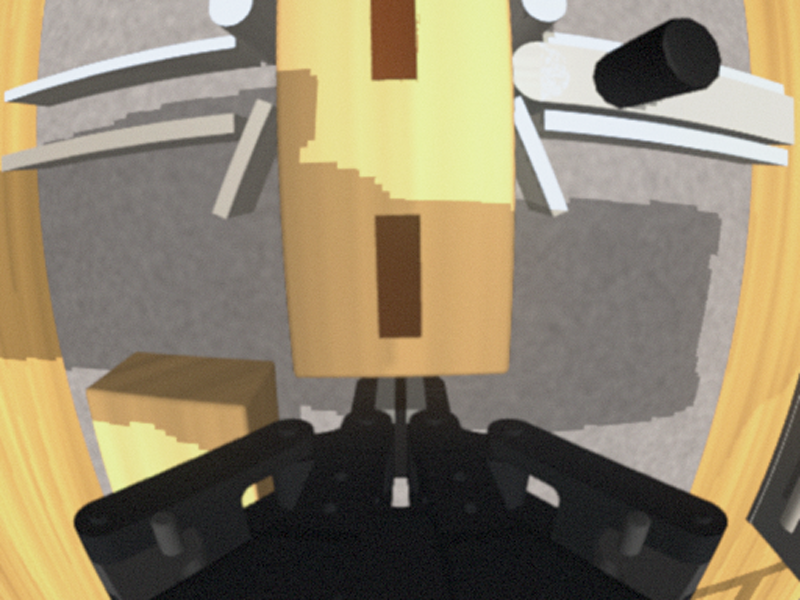

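The armrest's nose is in the channel between the wings, its rear edge is at row 375, and the closed fingertips touch it at (400,385). Next I push it home.

Call:
send_rows --moves '[[[0,0,-0.02,0,0,0,0.0],[0,0,-0.025,0,0,0,0.0],[0,0,-0.025,0,0,0,0.0],[0,0,-0.025,0,0,0,0.0],[0,0,-0.02,0,0,0,0.0]]]'

```text
clock: 4.75
ee_pos: [0.5614, 0.0972, 0.1046]
tcp_rot: [1.194, 1.22, -1.19]
contact_force: [0.5, -1.0, -0.6]
finger_gap: 0.0
```

Call:
send_rows --moves '[[[0,0,-0.015,0,0,0,0.0],[0,0,-0.015,0,0,0,0.0],[0,0,-0.01,0,0,0,0.0],[0,0,-0.005,0,0,0,0.0],[0,0,-0.003,0,0,0,0.0]]]'

```text
clock: 5.25
ee_pos: [0.5603, 0.1421, 0.1035]
tcp_rot: [1.194, 1.219, -1.194]
contact_force: [-0.4, -3.4, 0.6]
finger_gap: 0.0
```

Call:
send_rows --moves '[[[0,0,-0.002,0,0,0,0.0],[0,0,-0.002,0,0,0,0.0],[0,0,-0.002,0,0,0,0.0],[0,0,0,0,0,0,0.0],[0,0,0,0,0,0,0.0]]]'

```text
clock: 5.75
ee_pos: [0.56, 0.1484, 0.1033]
tcp_rot: [1.194, 1.219, -1.194]
contact_force: [0.9, -1.0, 0.1]
finger_gap: -0.0003
```

Call:
send_rows --moves '[[[0,0,-0.002,0,0,0,0.0],[0,0,-0.002,0,0,0,0.0],[0,0,-0.002,0,0,0,0.0],[0,0,0,0,0,0,0.0],[0,0,0,0,0,0,0.0]]]'

```text
clock: 6.25
ee_pos: [0.5599, 0.1527, 0.1033]
tcp_rot: [1.193, 1.217, -1.196]
contact_force: [0.4, -4.6, 1.6]
finger_gap: 0.0001
```

Call:
send_rows --moves '[[[0,0,-0.002,0,0,0,0.0],[0,0,-0.002,0,0,0,0.0],[0,0,0,0,0,0,0.0],[0,0,0,0,0,0,0.0],[0,0,0,0,0,0,0.0]]]'

```text
clock: 6.75
ee_pos: [0.5601, 0.1531, 0.1034]
tcp_rot: [1.191, 1.214, -1.2]
contact_force: [-0.1, -13.4, 5.6]
finger_gap: -0.0002
```

The force rose with no further motion at y = 0.153, which is the predicted stop position. Next is the caul.

Call:
send_rows --moves '[[[0,0,0.015,0,0,0,0.0],[-0.045,0,0,0,0,0,0.0],[-0.045,0,0.01,0,0,0,0.085],[0,-0.015,0.045,0,0,0,0.085],[0,-0.015,0.045,0,0,0,0.085]]]'

```text
clock: 7.25
ee_pos: [0.5331, 0.0433, 0.195]
tcp_rot: [1.195, 1.219, -1.187]
contact_force: [0.3, -0.8, -0.2]
finger_gap: 0.043
```

Call:
send_rows --moves '[[[0,-0.02,0.045,0,0,0,0.085],[0,-0.02,0.045,0,0,0,0.085],[0,-0.01,0.02,0.062,0,0,0.085],[0,0,0,0,0,0,0.085],[0,0,0,0,0,0,0.085]]]'

```text
clock: 7.75
ee_pos: [0.4851, -0.0675, 0.1935]
tcp_rot: [1.24, 1.19, -1.238]
contact_force: [0.9, 1.0, 0.9]
finger_gap: 0.085
```

```bash
python3 - <<'E'
from plant import arm
import cv2,pickle
s=arm.snapshot("wrist"); o=arm.get_obs(); s["obs"]=o; pickle.dump(s,open("w4.pkl","wb")); cv2.imwrite("pics/w4.png",cv2.resize(s["image"],(800,600),interpolation=cv2.INTER_CUBIC)[:,:,::-1])
print(o["ee_pos"],o["tcp_rot"])
E
```

```text
[ 0.48540918 -0.06672492  0.19350812] [ 1.23917275  1.19067363 -1.23650538]
```

View pics/w4.png

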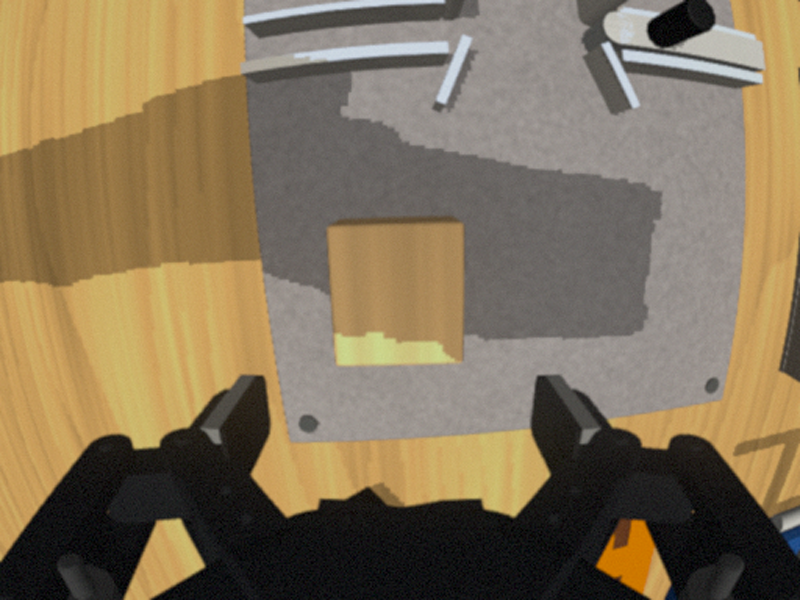

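```bash
python3 - <<'E'
from h import *
s=pickle.load(open("w4.pkl","rb"))
w=np.array([wonz(s,p,.052) for p in [(328,226),(463,222),(463,361),(337,365)]]);u=(w[0]+w[1]-w[2]-w[3]); print(w.mean(0).round(4),np.arctan2(-u[0],u[1]),(np.linalg.norm(w-np.roll(w,-1,0),axis=1)*1e3).round(0))
for p in [(440,105),(632,108)]: print("wing near",wonz(s,p,.04))
E
```

```text
[ 0.4843 -0.0537] -0.01154189710475316 [62. 68. 62. 68.]
wing near [0.50813021 0.03594452]
wing near [0.60882732 0.03870081]
```

Call:
send_rows --moves '[[[0.04,-0.001,0.006,0,0,0,0.085],[0.04,0,0,0,0,0,0.085],[0.0225,0,0,0,0,0,0.085],[0,0,0,0,0,0,0.085],[0,0,0,0,0,0,0.055]]]'

```text
clock: 8.3
ee_pos: [0.4841, -0.073, 0.0911]
tcp_rot: [1.238, 1.191, -1.237]
contact_force: [0.8, -0.1, 0.3]
finger_gap: 0.0725
```

Call:
send_rows --moves '[[[0,0,0,0,0,0,0.055],[0,0,0,0,0,0,0.055],[0,0,0,0,0,0,0.055],[0,0,0,0,0,0,0.055],[-0.012,0,0,0,0,0,0.055]]]'

```text
clock: 8.8
ee_pos: [0.483, -0.0741, 0.1031]
tcp_rot: [1.239, 1.19, -1.24]
contact_force: [-0.4, 0.1, -0.5]
finger_gap: 0.0629
```

Call:
send_rows --moves '[[[0,0,0,-0.062,0,0,0.055],[0,0.03,0,0,0,0,0.055],[0,0.03,0,0,0,0,0.055],[0,0.02,0.002,0,0,0,0.055],[0,0,0,0,0,0,0.055]]]'

```text
clock: 9.3
ee_pos: [0.5666, -0.0747, 0.1044]
tcp_rot: [1.195, 1.215, -1.19]
contact_force: [-0.1, 0.2, -0.2]
finger_gap: 0.0635
```

Call:
send_rows --moves '[[[0,-0.001,-0.025,0,0,0,0.055],[0,0,-0.025,0,0,0,0.055],[0,0,-0.025,0,0,0,0.055],[0,0,-0.017,0,0,0,0.055],[0,0,0,0,0,0,0.055]]]'

```text
clock: 9.8
ee_pos: [0.56, 0.0203, 0.1036]
tcp_rot: [1.192, 1.222, -1.19]
contact_force: [0.9, 0.3, -0.6]
finger_gap: 0.0635
```

Call:
send_rows --moves '[[[0.01,0,0,0,0,0,0.055],[0,0,0,0,0,0,0.055],[0,0,0,0,0,0,0.083],[0,0,0,0,0,0,0.083],[0,0,0,0,0,0,0.083]]]'

```text
clock: 10.3
ee_pos: [0.5602, 0.0165, 0.0928]
tcp_rot: [1.194, 1.219, -1.195]
contact_force: [0.6, 0.7, -0.3]
finger_gap: 0.0829
```

Call:
send_rows --moves '[[[-0.03,0,0,0,0,0,0.083],[-0.03,0,0.01,0,0,0,0.0],[0,0,0.03,0,0,0,0.0],[0,0,0.01,0,0,0,0.0],[0,0,0,0,0,0,0.0]]]'

```text
clock: 10.8
ee_pos: [0.5609, -0.0349, 0.1525]
tcp_rot: [1.195, 1.217, -1.198]
contact_force: [-0.2, 0.9, 0.1]
finger_gap: 0.0253
```

Call:
send_rows --moves '[[[0.02,0,0,0,0,0,0.0],[0.03,0,0,0,0,0,0.0],[0,0,0,0,0,0,0.0],[0,0,-0.01,0,0,0,0.0],[0,0,-0.01,0,0,0,0.0]]]'

```text
clock: 11.3
ee_pos: [0.5616, -0.0113, 0.1037]
tcp_rot: [1.194, 1.219, -1.193]
contact_force: [0.2, -0.4, 0.2]
finger_gap: 0.0
```

```bash
python3 - <<'E'
from plant import arm
import cv2,pickle
s=arm.snapshot("wrist"); o=arm.get_obs(); s["obs"]=o; pickle.dump(s,open("w5.pkl","wb")); cv2.imwrite("pics/w5.png",cv2.resize(s["image"],(800,600),interpolation=cv2.INTER_CUBIC)[:,:,::-1])
print(o["ee_pos"],o["tcp_rot"],o["contact_force"],o["finger_gap"])
E
```

```text
[ 0.56176733 -0.00871572  0.10393192] [ 1.19387037  1.22087341 -1.18933545] [0.82588195 1.34067945 0.19198236] 0.00012711490910483796
```

View pics/w5.png

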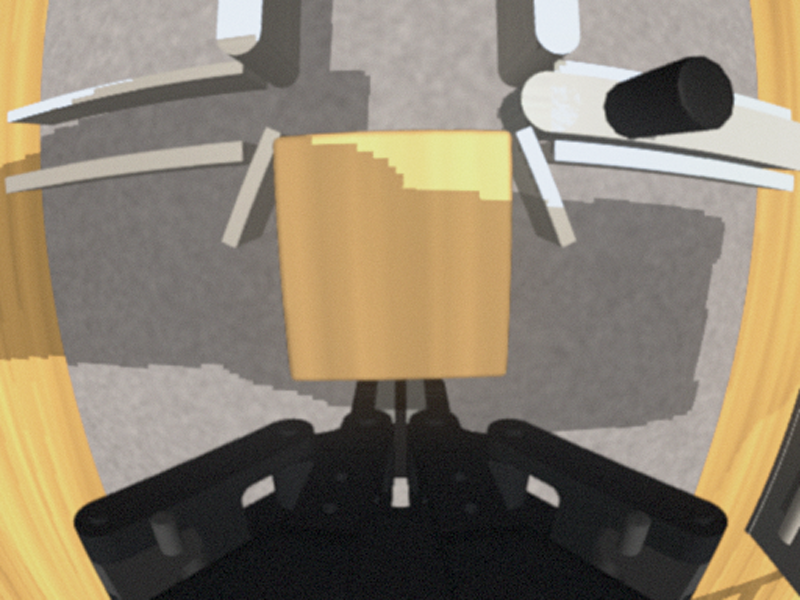

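The caul sits square in the mouth between the wing tips (275,135) and (525,130). I push it until the fingers reach y of about 0.083.

Call:
send_rows --moves '[[[0,0,-0.015,0,0,0,0.0],[0,0,-0.02,0,0,0,0.0],[0,0,-0.02,0,0,0,0.0],[0,0,-0.015,0,0,0,0.0],[0,0,-0.01,0,0,0,0.0]]]'

```text
clock: 11.85
ee_pos: [0.5595, 0.0694, 0.1034]
tcp_rot: [1.193, 1.22, -1.191]
contact_force: [0.1, -1.0, -0.1]
finger_gap: -0.0
```

Call:
send_rows --moves '[[[0,0,-0.004,0,0,0,0.0],[0,0,-0.003,0,0,0,0.0],[0,0,-0.002,0,0,0,0.0],[0,0,0,0,0,0,0.0],[0,0,0,0,0,0,0.0]]]'

```text
clock: 12.35
ee_pos: [0.5592, 0.0759, 0.1028]
tcp_rot: [1.194, 1.219, -1.194]
contact_force: [1.2, 0.3, -0.4]
finger_gap: 0.0002
```

Call:
send_rows --moves '[[[0,0,-0.002,0,0,0,0.0],[0,0,-0.002,0,0,0,0.0],[0,0,0,0,0,0,0.0],[0,0,0,0,0,0,0.0],[0,0,0,0,0,0,0.0]]]'

```text
clock: 12.85
ee_pos: [0.5591, 0.0804, 0.1029]
tcp_rot: [1.194, 1.219, -1.194]
contact_force: [0.7, -0.4, -0.1]
finger_gap: 0.0001
```

Call:
send_rows --moves '[[[0,0,-0.002,0,0,0,0.0],[0,0,-0.002,0,0,0,0.0],[0,0,-0.001,0,0,0,0.0],[0,0,0,0,0,0,0.0],[0,0,0,0,0,0,0.0]]]'

```text
clock: 13.35
ee_pos: [0.5591, 0.0828, 0.1029]
tcp_rot: [1.193, 1.216, -1.197]
contact_force: [-0.1, -6.8, 1.6]
finger_gap: 0.0001
```

Call:
send_rows --moves '[[[0,0,-0.003,0,0,0,0.0],[0,0,-0.002,0,0,0,0.0],[0,0,0,0,0,0,0.0],[0,0,0,0,0,0,0.0],[0,0,0,0,0,0,0.0]]]'

```text
clock: 13.85
ee_pos: [0.5591, 0.0832, 0.1029]
tcp_rot: [1.191, 1.211, -1.202]
contact_force: [-0.4, -17.3, 3.7]
finger_gap: -0.0002
```

Both blocks are home: fingers at y = 0.083 against an expected 0.083, with force rising. I retreat and go to the far side of the post.

Call:
send_rows --moves '[[[0,0,0.012,0,0,0,0.0],[-0.04,0,0,0,0,0,0.0],[-0.04,0,0,0,0,0,0.0],[0,0.035,0,0,0,0,0.0],[0,0.035,0,0,0,0,0.0]]]'

```text
clock: 14.35
ee_pos: [0.6304, 0.0806, 0.1851]
tcp_rot: [1.195, 1.219, -1.19]
contact_force: [-0.0, 1.1, -0.2]
finger_gap: -0.0002
```

Call:
send_rows --moves '[[[0,0.038,0,0,0,0,0.0],[0,0,0,0,0,0,0.0],[0,0,0,0,0,0,0.0],[0,0,0,0,0,0,0.0],[0,0,0,0,0,0,0.0]]]'

```text
clock: 14.85
ee_pos: [0.6661, 0.0808, 0.1828]
tcp_rot: [1.193, 1.22, -1.194]
contact_force: [0.4, 0.2, 1.2]
finger_gap: 0.0003
```

```bash
python3 - <<'E'
from plant import arm
import cv2,pickle
s=arm.snapshot("wrist"); o=arm.get_obs(); s["obs"]=o; pickle.dump(s,open("w6.pkl","wb")); cv2.imwrite("pics/w6.png",cv2.resize(s["image"],(800,600),interpolation=cv2.INTER_CUBIC)[:,:,::-1])
print(o["ee_pos"],o["tcp_rot"],o["contact_force"],o["finger_gap"])
E
```

```text
[0.66630795 0.08074742 0.18295078] [ 1.19321407  1.21985667 -1.19392108] [-0.32575896  0.04612224  0.29433433] 0.00019897463540295544
```

View pics/w6.png

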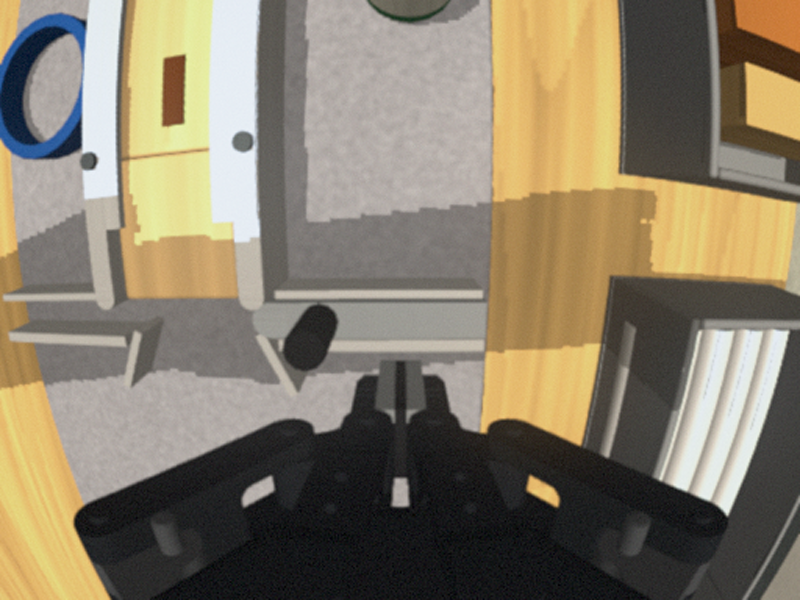

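```bash
python3 - <<'E'
from h import *
s=pickle.load(open("w6.pkl","rb"))
print("post top",wonz(s,(305,350),.085),"post base",wonz(s,(322,318),.044), "caul rear",wonz(s,(175,297),.052))
E
```

```text
post top [0.62837068 0.0831113 ] post base [0.62853938 0.08366093] caul rear [0.55626718 0.09481349]
```

Call:
send_rows --moves '[[[0.03,0,0,0,0,0,0.0],[0.02,0,0,0,0,0,0.0],[0,0,0,0,0,0,0.0],[0,-0.008,0,0,0,0,0.0],[0,-0.01,0,0,0,0,0.0]]]'

```text
clock: 15.4
ee_pos: [0.6495, 0.0802, 0.1343]
tcp_rot: [1.195, 1.217, -1.192]
contact_force: [8.3, -0.4, -2.8]
finger_gap: 0.0001
```

Call:
send_rows --moves '[[[0,-0.012,0,0,0,0,0.0],[0,-0.012,0,0,0,0,0.0],[0,-0.01,0,0,0,0,0.0],[0,-0.01,0,0,0,0,0.0],[0,0,0,0,0,0,0.0]]]'

```text
clock: 15.9
ee_pos: [0.604, 0.0793, 0.1336]
tcp_rot: [1.193, 1.22, -1.194]
contact_force: [-0.7, -0.1, 0.2]
finger_gap: 0.0002
```

Call:
send_rows --moves '[[[0,-0.01,0,0,0,0,0.0],[0,-0.008,0,0,0,0,0.0],[0,-0.006,0,0,0,0,0.0],[0,-0.003,0,0,0,0,0.0],[0,0,0,0,0,0,0.0]]]'

```text
clock: 16.4
ee_pos: [0.5774, 0.0787, 0.1327]
tcp_rot: [1.193, 1.22, -1.195]
contact_force: [0.4, -0.5, 0.8]
finger_gap: -0.0
```

Call:
send_rows --moves '[[[0,-0.002,0,0,0,0,0.0],[0,-0.002,0,0,0,0,0.0],[0,-0.001,0,0,0,0,0.0],[0,0,0,0,0,0,0.0],[0,0,0,0,0,0,0.0]]]'

```text
clock: 16.9
ee_pos: [0.5754, 0.0786, 0.133]
tcp_rot: [1.197, 1.215, -1.19]
contact_force: [8.5, 0.1, -4.9]
finger_gap: 0.0001
```

Call:
send_rows --moves '[[[0,-0.002,0,0,0,0,0.0],[0,-0.002,0,0,0,0,0.0],[0,-0.001,0,0,0,0,0.0],[0,0,0,0,0,0,0.0],[0,0,0,0,0,0,0.0]]]'

```text
clock: 17.4
ee_pos: [0.5745, 0.0786, 0.1339]
tcp_rot: [1.202, 1.209, -1.183]
contact_force: [19.2, 0.6, -13.9]
finger_gap: 0.0001
```

Force is 19 N with no more motion, so the gate is at its end of travel. I back off, rise, and check.

Call:
send_rows --moves '[[[0,0.02,0,0,0,0,0.0],[0,0.01,0,0,0,0,0.0],[-0.04,0,0,0,0,0,0.0],[-0.04,0,0.03,0,0,0,0.0],[0,0,0.04,0,0,0,0.0]]]'

```text
clock: 17.9
ee_pos: [0.602, 0.0113, 0.2175]
tcp_rot: [1.195, 1.218, -1.184]
contact_force: [1.3, -0.7, 0.1]
finger_gap: -0.0
```

```bash
python3 - <<'E'
from plant import arm
import cv2,numpy as np
a=cv2.resize(arm.snapshot("wrist")["image"],(400,300),interpolation=cv2.INTER_AREA)
b=cv2.resize(arm.snapshot("scene")["image"][160:275,185:338],(400,300),interpolation=cv2.INTER_CUBIC)
c=cv2.resize(arm.snapshot("side")["image"][135:261,195:363],(400,300),interpolation=cv2.INTER_CUBIC)
cv2.imwrite("pics/end.png",np.vstack([np.hstack([a,b]),np.hstack([c,cv2.resize(arm.snapshot("side")["image"],(400,300))])])[:,:,::-1]); print(arm.get_obs()["ee_pos"],arm.get_obs()["contact_force"])
E
```

```text
[0.5986274  0.0078971  0.21233356] [0.68477896 0.38470024 0.16142804]
```

View pics/end.png

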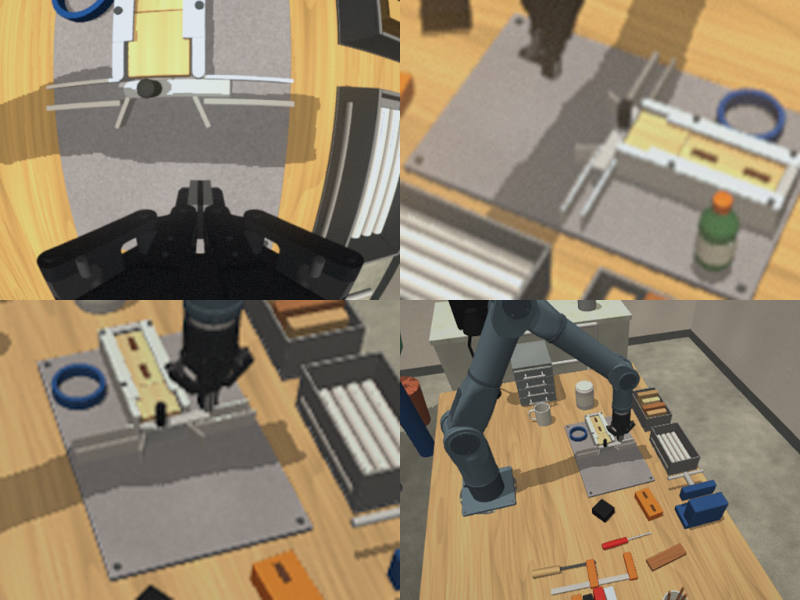

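The final views show the gate bar running from the left rail (120,88) across the mouth, both blocks behind it, the tape and glue unmoved, and the gripper clear. Handing in.

```bash
python3 -c "
from plant import arm
print(arm.close_job())"
```

```text
the job is handed in; nothing more can be done
None
```

The jig is loaded and handed in at about 18 s of simulated time: armrest block against the end stop, clamping block behind it, gate shut across the mouth.

- **Armrest:** I slid it in through the mouth and pushed it with closed fingertips. It stopped at finger y = 0.153 m, where I had predicted the stop, and the push force rose to 13 N with no further motion.
- **Clamping block:** It went in second and stopped at finger y = 0.083 m, exactly one block length (70 mm) behind. The force rose to 17 N there. A wrist picture put its rear edge at about the channel's near end, where it should be.
- **Gate:** I pushed the post about 76 mm until it would move no further, at about 19 N along the push and 24 N in all.
- **Final check:** The last pictures show the gate bar spanning the whole mouth with both blocks behind it. The tape, glue bottle and look-alikes appear where they were, and the gripper is clear of everything.

No check failed or disagreed. The early position estimates from different cameras differed by a few millimetres (up to 7 mm), and close-up wrist views settled that. I viewed 11 pictures, one more than the budget of 10.

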